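# Make up two guest laundry kits

## Task

Make up the two laundry kits on the counter. In the tray with two compartments put the brush (bristles down) in the long compartment and one detergent bottle in the short one; in the tray with three compartments put the round tub in the middle, and the carton and the other detergent bottle in the end compartments, one in each, whichever way round. Everything stands upright on the tray floor, and the coin dish, the spray bottle and the roll of tape are left alone.

Things in the scene. Friction and masses are not known exactly. Their poses are not given: they have to be found in the camera images.
- bottle_a: First small liquid-detergent bottle standing upright: grey plastic cylinder 42 mm across up to 62 mm height, narrowing to a white cap 25 mm across, 90 mm tall overall, about 120 g. Origin at the centre of its underside, z up. The two bottles are alike and interchangeable.
- bottle_b: Second small liquid-detergent bottle standing upright: grey plastic cylinder 42 mm across up to 62 mm height, narrowing to a white cap 25 mm across, 90 mm tall overall, about 120 g. Origin at the centre of its underside, z up. The two bottles are alike and interchangeable.
- brush: clothes brush without a handle, lying bristles down: wooden back 110 x 44 mm (along its x, y), from 28 to 50 mm above its underside, over a black rigid bristle block 100 x 36 mm, 28 mm high. About 110 g. Origin at the centre of the underside of the bristles; x along its length, z up. Grasp the wooden back across its 44 mm.
- tub: round tub of stain remover, white with a grey lid, standing upright: 52 mm across, the lid (42 to 56 mm height) 54 mm across; 56 mm tall, about 140 g. Origin at the centre of its underside, z up.
- carton: plain brown cardboard carton with a paper band over it, rigid, standing upright: 40 mm (x) x 56 mm (y) x 62 mm tall, about 130 g. Origin at the centre of its underside, z up. It fits an end compartment either way round.
- tray_two: wooden tray with TWO compartments, open on top, does not move. Outside 210 mm (x) x 82 mm (y), outer walls and divider 4 mm thick, tops 22 mm above the counter; floor 5 mm above the counter. Origin under the centre, on the counter. Long compartment 134 x 74 mm inside, centred at x = -34 mm, y = 0; short compartment 64 x 74 mm inside, centred at x = +69 mm, y = 0.
- tray_three: wooden tray with THREE compartments in a row, open on top, does not move. Outside 214 mm (x) x 94 mm (y), outer walls and dividers 4 mm thick, tops 22 mm above the counter; floor 5 mm above the counter. Origin under the centre, on the counter. Middle compartment 74 x 86 mm inside, centred at x = 0, y = 0; end compartments 62 x 86 mm inside, centred at x = -72 mm and x = +72 mm, y = 0.
- coin_dish: bystander: small white dish with coins, 68 mm across, 20 mm high, standing between the trays. Origin at the centre of its underside. Leave alone.
- spray: bystander: white spray bottle 68 mm across, 175 mm tall, beyond and between the trays. Origin at the centre of its underside. Leave alone.
- tape: bystander: roll of cardboard-brown tape lying flat, 90 mm outside, 70 mm inside diameter, 25 mm high, on the counter nearer the robot than the stock. Origin at the centre of its underside. Leave alone.
Not all that is in view belongs to the job. Leave any red look-alike of the tub alone. Leave any orange look-alike of the carton alone.

How it is judged:
By the outcome, as a careful person would: the job done as asked, in the order asked, and still so for the second after the job is handed in, with the robot touching nothing.
It also fails if it takes over 131 s, if anything falls off the work surface, if the arm or the gripper's body presses on something with over 40 N, if the wrist force passes 120 N, or if a joint passes its speed limit or range.

## Robot

A 6-joint arm with a two-finger parallel gripper is mounted at the origin on the work surface. World frame = base frame: x ahead of the robot, y to its left, z up, the work surface at z = 0. Lengths are in m, angles in rad, forces in N, time in s.
With the tool pointing down it reaches from about 0.25 to 0.725 m from the base axis. Payload 4 kg.
Tool frame: the origin (TCP) lies on the centre line of the jaws, within the pads' length; the fingertips stand ahead of it and the grasp point (between the pads) lies 11 mm behind it (bot.tip_extent is the z of the fingertips in the tool frame, in m); z points along the fingers, y is the direction in which the jaws open and shut (so a half turn about z gives the same grasp; the last joint's range is limited). The gripper opens to 85 mm and grips with 20 to 120 N. Pads are 22 mm wide; open, the fingers measure 114 mm over their backs; the gripper's body (76 mm by 85 mm) begins 54 mm behind the grasp point. The pads swing forward as they close: fully open they stand 13 mm farther back than shut.
Start: joints at [-1.28, 0.241, 0.005, 1.335, 0, 1.571], TCP at [0.143, -0.479, 0.239] pointing down, gripper open.
Joint ranges: [-2.72, 2.72], [-1.05, 1.87], [-1.09, 1.28], [-1.99, 2.15], [-1.42, 1.44], [-3.14, 3.14]. Speed limits (rad/s): [2.79, 2.79, 3.14, 3.14, 3.14, 3.14].

## Interface

Orientations are given as a unit quaternion [x, y, z, w].
In Python, from workcell import bot gives the robot as it stands.
- The arm moves only by the shell command python3 -m jog 'ROWS'. ROWS is JSON, a list that holds one entry, the list of rows, each a list of 7 numbers: the shift along the world's x, y, z in m, then the turn, a rotation vector about the world's x, y, z in degrees, then the closure in counts, from 0 (fully open) to 255 (shut). In form: [[[tx, ty, tz, ax, ay, az, fingers], ...]]. A call has 1 to 10 rows; each row is the pose to reach, as a shift and turn from the pose commanded when the call began; what a row does not reach only later rows make up. A row lasts 1/12 s, in which the tool goes at most 41.7 mm and 7.16 degrees, less where a joint would pass 70% of its speed; a pose out of reach is approached as far as the arm can. A call with a gripper value outside its range is refused whole. The fingers move at their own pace and stop on an object; the grip force is fixed at half the most. Time passes only in rows, so rows that repeat a pose let the fingers close. It gives the time, the measured TCP pose, the force and the opening at its end, in the units of the state.
- bot.get_obs(): the state, without advancing time (a new reading comes with each control period).
- bot.camera(name): name is "side" or "top" or "wrist"; returns the picture (400x640x3 uint8, blue, green, red); there is no depth.
- bot.camera_model(name): a dict with "K" (3x3 intrinsics, pixels), "T" (4x4, takes a point from camera to world coordinates). Camera axes: x right, y down, z forward; pixel columns grow to the right and rows downward; lengths in m; the calibration is good to about 2 mm. The wrist camera is an equidistant fisheye: a pixel r from the principal point sees the ray r / f radians off the axis. A picture is of the moment at which its call begins: read the wrist's pose just before it. camera_model takes no time and is no camera call; for the wrist camera it gives the pose at the moment of the call.
- bot.job_done(): hands the job in, once; it reports no verdict.
The state is a dict: "clock": time; "joint_pos": joint angles; "joint_vel": joint speeds; "tau": joint torques, N m; "eef_pos": TCP position; "tool_rot": TCP orientation; "ft_force": force on the tool from outside, world axes, zero at the start; "ft_torque": the same for the moment, N m; "grip_width": finger opening in m.
Only numpy, scipy, OpenCV 4.12 (cv2) and the standard library are available. Lean on these libraries where they do the work, as an engineer would, in place of code of your own. Each camera call takes 0.05 s, during which the arm holds its last target. There are 200 camera calls.

## Working session

There is one attempt and no reset: what is moved stays moved. The work goes in short steps, Python scripts to look and compute and a shell command to move; the robot and the scene stay as the last step left them, time stands still between calls to the robot, and variables do not carry over. Pictures are saved under pics/ and viewed, about 12 in all and at most 16, crops included, and the job is handed in when it is done.

```bash
ls; mkdir -p pics; python3 - <<'E'
from workcell import bot
import cv2,numpy as np
o=bot.get_obs();print(o['clock'],o['eef_pos'],o['tool_rot'],o['grip_width'],bot.tip_extent)
for n in('top','side'):
    cv2.imwrite(f'pics/{n}0.png',bot.camera(n)); m=bot.camera_model(n);print(n,np.round(m['K'],1).tolist(),np.round(m['T'],3).tolist())
E
```

```text
pics
0.0 [ 0.14317828 -0.47839677  0.23840041] [ 9.89447101e-01  1.44890584e-01 -1.62552855e-04 -1.06102608e-03] 0.08532538885370107 0.008
top [[518.4, 0.0, 319.6], [0.0, 518.4, 199.9], [0.0, 0.0, 1.0]] [[-0.007, -0.987, 0.159, 0.327], [-1.0, 0.009, 0.009, 0.024], [-0.01, -0.159, -0.987, 1.36], [0.0, 0.0, 0.0, 1.0]]
side [[388.7, 0.0, 314.2], [0.0, 388.7, 200.9], [0.0, 0.0, 1.0]] [[-0.859, -0.358, 0.366, 0.202], [-0.511, 0.627, -0.588, 0.601], [-0.019, -0.692, -0.722, 0.774], [0.0, 0.0, 0.0, 1.0]]
```

View pics/top0.png

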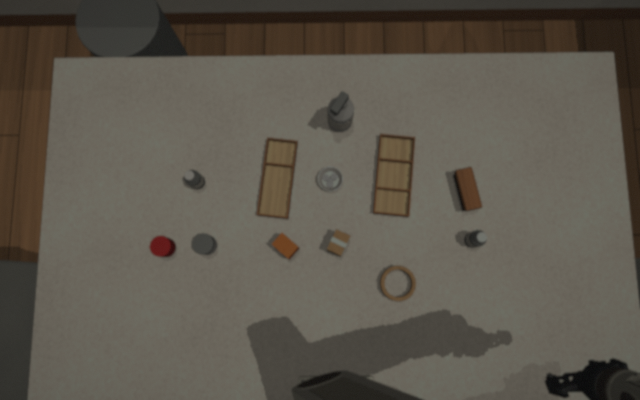

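View pics/side0.png

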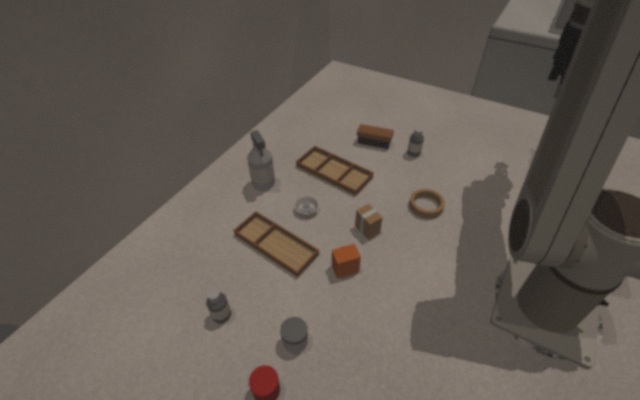

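Top view shows both trays: two-compartment around (278,178), three-compartment around (394,175). The tub is at (203,244), carton (338,243), brush (467,189), bottles (194,180) and (476,239). Look-alikes: red (162,246), orange (286,245). I'll enlarge the top view for corners.

```bash
python3 - <<'E'
import cv2,numpy as np
a=cv2.imread('pics/top0.png')
def crop(x0,x1,y0,y1,s):
    c=cv2.resize(a[y0:y1,x0:x1],None,fx=s,fy=s,interpolation=cv2.INTER_CUBIC)
    c=np.clip(c.astype(float)*1.6,0,255).astype(np.uint8)
    for x in range((x0+9)//10*10,x1,10):
        cv2.line(c,(int((x-x0)*s),0),(int((x-x0)*s),4 if x%20 else 9),(0,255,255),1)
        if x%20==0: cv2.putText(c,str(x),(int((x-x0)*s)-9,20),0,.35,(0,255,255),1)
    for y in range((y0+9)//10*10,y1,10):
        cv2.line(c,(0,int((y-y0)*s)),(6,int((y-y0)*s)),(0,255,255),1); cv2.putText(c,str(y),(8,int((y-y0)*s)+4),0,.35,(0,255,255),1)
    return c
cv2.imwrite('pics/c1.png',crop(140,320,125,265,4.2)); cv2.imwrite('pics/c2.png',crop(315,495,125,265,4.2))
E
```

```text
(no output)
```

View pics/c1.png

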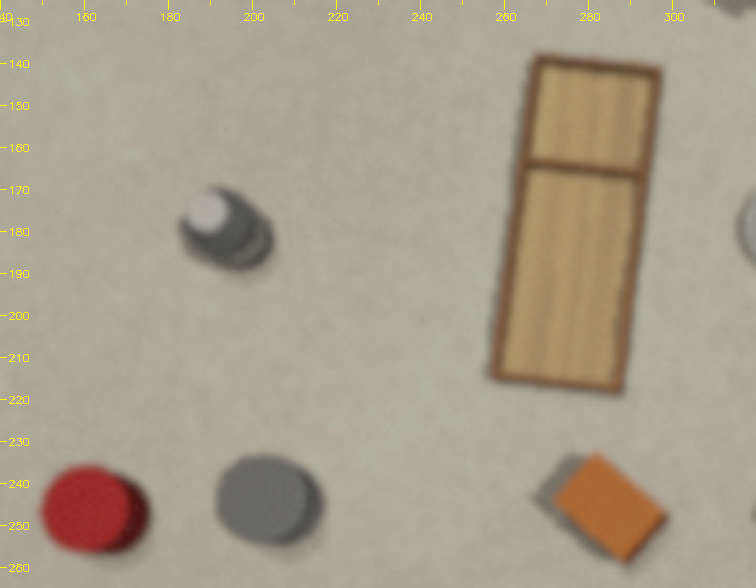

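View pics/c2.png

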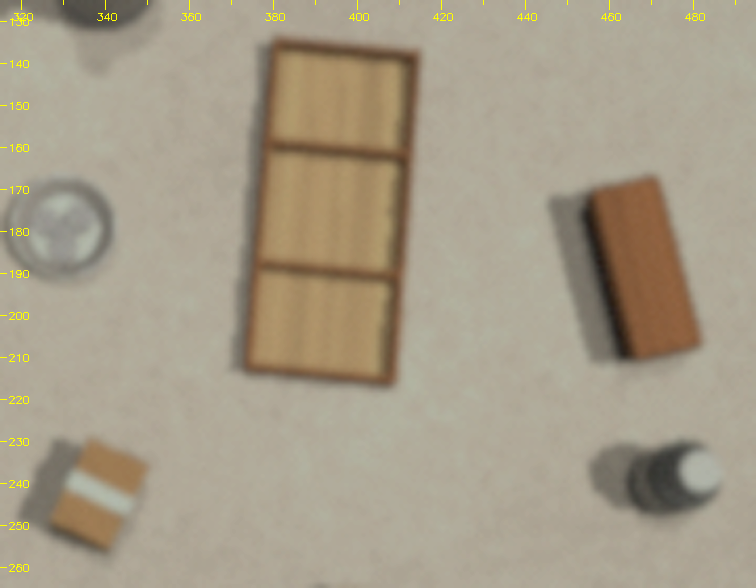

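```bash
cat > h.py <<'E'
from workcell import bot
import numpy as np, cv2
def px2w(uv,z,m):
    K,T=m['K'],np.array(m['T']); uv=np.atleast_2d(uv).astype(float)
    d=np.c_[uv,np.ones(len(uv))]@np.linalg.inv(K).T@T[:3,:3].T
    return T[:3,3]+d*((z-T[2,3])/d[:,2])[:,None]
E
python3 - <<'E'
from h import *
m=bot.camera_model('top')
def f(n,x0,p,z):
    uv=np.array(p)/4.2+[x0,125]; w=px2w(uv,z,m)[:,:2]; c=w.mean(0)
    print(n,np.round(c,4),end=' ')
    if len(w)==4:
        l=lambda i,j:w[j]-w[i]
        a=(l(3,0)+l(2,1))/2; b=(l(0,1)+l(3,2))/2
        for v in(a,b): print('len %.4f ang %.1f'%(np.hypot(*v),np.degrees(np.arctan2(v[1],v[0]))),end='; ')
    print()
f('tray2',140,[(536,53),(662,68),(623,394),(489,378)],.022)
f('tray3',315,[(275,40),(419,52),(396,385),(245,374)],.022)
f('botA',140,[(208,211)],.09); f('botB',315,[(701,471)],.09); f('tub',140,[(262,499)],.056)
f('carton',315,[(90,437),(147,466),(107,551),(50,522)],.062)
f('brush',315,[(590,190),(658,177),(702,343),(634,360)],.05)
f('orange',140,[(598,453),(668,517),(628,563),(555,498)],.062); f('dish',315,[(60,228)],.02); f('red',140,[(85,508)],.056)
o=bot.get_obs();print(o['clock'],bot.camera_model('wrist')['K'])
E
```

```text
tray2 [0.6022 0.1459] len 0.2096 ang -7.1; len 0.0823 ang -97.4; 
tray3 [ 0.6061 -0.162 ] len 0.2142 ang -6.2; len 0.0924 ang -95.1; 
botA [0.5965 0.3606] 
botB [ 0.4353 -0.3613] 
tub [0.4271 0.3314] 
carton [ 0.4269 -0.0112] len 0.0561 ang -25.9; len 0.0380 ang -117.5; 
brush [ 0.5635 -0.347 ] len 0.1065 ang 11.5; len 0.0428 ang -78.0; 
orange [0.4198 0.1207] len 0.0365 ang -42.5; len 0.0577 ang -132.2; 
dish [0.5971 0.0096] 
red [0.4225 0.4377] 
0.1 [[309.70691629   0.         317.34865317]
 [  0.         309.70691629 202.12139825]
 [  0.           0.           1.        ]]
```

Layout is clear. The tray sizes match to 2 mm, so the calibration is good. First I go above the brush.

```bash
python3 -m jog '[[[0.21,0.065,-0.04,0,0,0,0],[0.21,0.065,-0.04,0,0,0,0],[0.21,0.065,-0.04,0,0,0,0],[0.21,0.065,-0.04,0,0,0,0],[0.21,0.065,-0.04,0,0,-5,0],[0.42,0.131,-0.08,0,0,-5,0],[0.42,0.131,-0.08,0,0,-5,0],[0.42,0.131,-0.08,0,0,-5,0],[0.42,0.131,-0.08,0,0,-5,0],[0.42,0.131,-0.08,0,0,-5,0]]]'
python3 -m jog '[[[0,0,0,0,0,0,0],[0,0,0,0,0,0,0]]]'
python3 - <<'E'
from h import *
o=bot.get_obs();print(o['clock'],o['eef_pos'],np.degrees(o['joint_pos']).round(1),o['ft_force'])
E
```

```text
clock: 0.93
eef_pos: [0.5362, -0.3558, 0.1637]
tool_rot: [0.995, 0.102, -0.0, -0.0]
ft_force: [-0.2, -0.4, 0.5]
grip_width: 0.0852
clock: 1.1
eef_pos: [0.5359, -0.355, 0.1621]
tool_rot: [0.995, 0.104, -0.002, -0.001]
ft_force: [-1.0, -0.6, 0.7]
grip_width: 0.0853
1.1 [ 0.53593503 -0.35496688  0.16208404] [-33.5  32.5  16.9  74.6  -0.  134.6] [-1.012286   -0.60912815  0.74732335]
```

```bash
python3 -m jog '[[[0.0275,0.008,0,0,0,70,0],[0.0275,0.008,0,0,0,70,0],[0.0275,0.008,0,0,0,70,0],[0.0275,0.008,0,0,0,70,0],[0.0275,0.008,0,0,0,70,0],[0.0275,0.008,0,0,0,70,0],[0.0275,0.008,0,0,0,70,0],[0.0275,0.008,0,0,0,70,0],[0.0275,0.008,0,0,0,70,0],[0.0275,0.008,0,0,0,70,0]]]'
python3 -m jog '[[[0,0,0,0,0,70,0],[0,0,0,0,0,70,0],[0,0,0,0,0,70,0],[0,0,0,0,0,70,0],[0,0,0,0,0,70,0],[0,0,0,0,0,70,0],[0,0,0,0,0,70,0],[0,0,0,0,0,70,0],[0,0,0,0,0,70,0],[0,0,0,0,0,70,0]]]'
python3 -m jog '[[[0,0,0,0,0,40,0],[0,0,0,0,0,40,0],[0,0,0,0,0,40,0],[0,0,0,0,0,40,0],[0,0,0,0,0,40,0],[0,0,0,0,0,40,0],[0,0,0,0,0,40,0]]]'
cat >> h.py <<'E'
def st():
    o=bot.get_obs(); q=o['tool_rot']
    from scipy.spatial.transform import Rotation as R
    y=R.from_quat(q).as_matrix()[:,1]
    print('t %.2f'%o['clock'],np.round(o['eef_pos'],4),'psi %.1f'%np.degrees(np.arctan2(y[1],y[0])),'j',np.degrees(o['joint_pos']).round(0),'F',np.round(o['ft_force'],1),'w %.4f'%o['grip_width'])
E
python3 - <<'E'
from h import *
m=bot.camera_model('wrist'); cv2.imwrite('pics/w1.png',np.clip(bot.camera('wrist')*1.6,0,255)); st(); print(np.round(m['T'],4).tolist())
E
```

```text
clock: 1.93
eef_pos: [0.5605, -0.35, 0.1652]
tool_rot: [0.755, 0.655, -0.0, -0.0]
ft_force: [0.1, -0.3, -0.5]
grip_width: 0.0853
clock: 2.77
eef_pos: [0.5605, -0.35, 0.1652]
tool_rot: [0.243, 0.97, -0.0, -0.0]
ft_force: [1.0, -0.3, -0.0]
grip_width: 0.0853
clock: 3.35
eef_pos: [0.5607, -0.35, 0.1652]
tool_rot: [-0.101, 0.995, -0.0, -0.0]
ft_force: [-0.4, -0.1, -0.3]
grip_width: 0.0853
t 3.40 [ 0.5609 -0.3499  0.1652] psi 101.5 j [-32.  34.  21.  76.  -0. -43.] F [ 0.4  0.4 -0.3] w 0.0856
[[-0.2023, 0.9409, 0.2718, 0.492], [0.9793, 0.1945, 0.0556, -0.3643], [-0.0006, 0.2774, -0.9608, 0.2994], [0.0, 0.0, 0.0, 1.0]][ WARN:0@0.784] global loadsave.cpp:1063 imwrite_ Unsupported depth image for selected encoder is fallbacked to CV_8U.
```

View pics/w1.png

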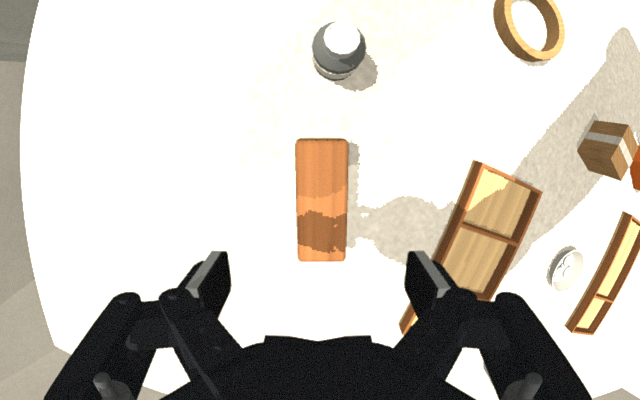

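Wrist view: the brush is aligned with the jaws, with top-face corners at about (296,139), (349,139), (346,262) and (298,262). I'll check this against the top camera's estimate.

```bash
cat >> h.py <<'E'
def fish(uv,z,m):
    K,T=m['K'],np.array(m['T']); uv=np.atleast_2d(uv).astype(float)
    d=(uv-[K[0,2],K[1,2]])/K[0,0]; th=np.hypot(*d.T)[:,None]
    d=np.c_[d/th*np.sin(th),np.cos(th)]@T[:3,:3].T
    return (T[:3,3]+d*((z-T[2,3])/d[:,2])[:,None]).round(4)
E
python3 - <<'E'
from h import *
m=bot.camera_model('wrist'); w=fish([(296,139),(349,139),(346,262),(298,262)],.05,m)[:,:2]
print(w.mean(0), np.degrees(np.arctan2(*(w[2]+w[3]-w[0]-w[1])[::-1])),np.linalg.norm(w[3]-w[0]),np.linalg.norm(w[1]-w[0]))
E
```

```text
[ 0.5635  -0.34535] 11.53672278820176 0.10892290851790545 0.04257757625793183
```

```bash
python3 -m jog '[[[0.003,0.004,-0.07,0,0,0,0],[0.003,0.004,-0.07,0,0,0,0],[0.003,0.004,-0.12,0,0,0,0],[0.003,0.004,-0.12,0,0,0,0],[0.003,0.004,-0.135,0,0,0,0],[0.003,0.004,-0.135,0,0,0,0],[0.003,0.004,-0.135,0,0,0,255],[0.003,0.004,-0.135,0,0,0,255],[0.003,0.004,-0.135,0,0,0,255],[0.003,0.004,-0.135,0,0,0,255]]]'
python3 -m jog '[[[0,0,0,0,0,0,255],[0,0,0,0,0,0,255],[0,0,0,0,0,0,255],[0,0,0,0,0,0,255],[0,0,0.01,0,0,0,255],[0,0,0.03,0,0,0,255],[0,0,0.05,0,0,0,255],[0,0,0.08,0,0,0,255],[0,0,0.08,0,0,0,255]]]'
python3 -c 'from h import *;st()'
```

```text
clock: 4.23
eef_pos: [0.5667, -0.346, 0.0325]
tool_rot: [-0.101, 0.995, -0.001, 0.002]
ft_force: [1.1, -0.0, -0.4]
grip_width: 0.0429
clock: 4.98
eef_pos: [0.5682, -0.3467, 0.1168]
tool_rot: [-0.102, 0.995, -0.003, 0.004]
ft_force: [1.7, -1.8, 0.0]
grip_width: 0.0432
t 4.98 [ 0.5682 -0.3467  0.1168] psi 101.7 j [-31.  36.  16.  70.   0. -43.] F [ 1.7 -1.8  0. ] w 0.0432
```

```bash
python3 -m jog '[[[0.002,0.12,0.01,0,0,-9,255],[0.002,0.12,0.01,0,0,-9,255],[0.002,0.12,0.01,0,0,-9,255],[0.002,0.25,0.01,0,0,-19,255],[0.002,0.25,0.01,0,0,-19,255],[0.002,0.25,0.01,0,0,-19,255],[0.002,0.36,0.01,0,0,-19,255],[0.002,0.36,0.01,0,0,-19,255],[0.002,0.36,0.01,0,0,-19,255],[0.002,0.36,0.01,0,0,-19,255]]]'
python3 -m jog '[[[0.003,0.07,0,0,0,0,255],[0.003,0.07,0,0,0,0,255],[0.003,0.136,0,0,0,0,255],[0.003,0.136,0,0,0,0,255],[0.003,0.136,0,0,0,0,255],[0.003,0.136,0,0,0,0,255],[0.003,0.136,0,0,0,0,255]]]'
python3 - <<'E'
from h import *
st();m=bot.camera_model('wrist'); cv2.imwrite('pics/w2.png',bot.camera('wrist')); print(np.round(m['T'],4).tolist());st()
E
```

```text
clock: 5.82
eef_pos: [0.5666, 0.0214, 0.1199]
tool_rot: [0.06, 0.998, 0.001, -0.0]
ft_force: [-0.1, -1.0, -1.4]
grip_width: 0.0428
clock: 6.4
eef_pos: [0.57, 0.1503, 0.1196]
tool_rot: [0.064, 0.998, -0.0, -0.0]
ft_force: [-0.2, 0.4, -0.0]
grip_width: 0.0428
t 6.40 [0.57   0.1503 0.1196] psi 82.7 j [15. 28.  3. 65. -0. 22.] F [-0.2  0.4 -0. ] w 0.0428
[[0.1267, 0.953, 0.2751, 0.5004], [0.9919, -0.1214, -0.0365, 0.1593], [-0.0014, 0.2775, -0.9607, 0.2537], [0.0, 0.0, 0.0, 1.0]]
t 6.45 [0.57   0.1498 0.1196] psi 82.6 j [15. 28.  3. 65. -0. 22.] F [-0.1  0.2 -1.3] w 0.0428
```

View pics/w2.png

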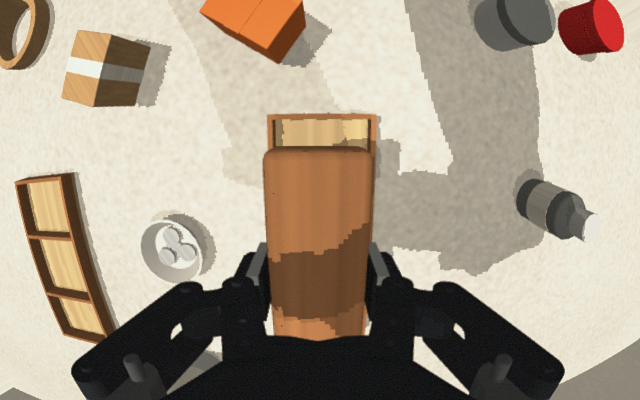

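```bash
python3 - <<'E'
from h import *
m=bot.camera_model('wrist'); a=fish([(268,115),(377,115)],.022,m); b=fish([(266,150),(373,150)],.139,m); print(a,b,(b-a).mean(0))
E
```

```text
[[0.4952 0.1222 0.022 ]
 [0.5054 0.2029 0.022 ]] [[0.5108 0.138  0.139 ]
 [0.5159 0.1778 0.139 ]] [ 0.01305 -0.00465  0.117  ]
```

```bash
python3 -m jog '[[[0.002,0.002,-0.04,0,0,0,255],[0.002,0.002,-0.06,0,0,0,255],[0.002,0.002,-0.075,0,0,0,255],[0.002,0.002,-0.083,0,0,0,255],[0.002,0.002,-0.083,0,0,0,255],[0.002,0.002,-0.083,0,0,0,255]]]'
python3 -m jog '[[[0,0,-0.001,0,0,0,0],[0,0,-0.001,0,0,0,0],[0,0,-0.001,0,0,0,0],[0,0,-0.001,0,0,0,0],[0,0,-0.001,0,0,0,0],[0,0,0.03,0,0,0,0],[0,0,0.07,0,0,0,0],[0,0,0.1,0,0,0,0],[0,0,0.1,0,0,0,0]]]'
python3 -c 'from h import *;st()'
```

```text
clock: 6.95
eef_pos: [0.5726, 0.1515, 0.0373]
tool_rot: [0.065, 0.998, -0.0, 0.0]
ft_force: [1.0, 0.0, -1.3]
grip_width: 0.0426
clock: 7.7
eef_pos: [0.5767, 0.1543, 0.1445]
tool_rot: [0.064, 0.998, 0.002, 0.006]
ft_force: [1.1, -0.6, 1.8]
grip_width: 0.0853
t 7.70 [0.5767 0.1543 0.1445] psi 82.7 j [15. 27.  5. 67.  0. 22.] F [ 1.1 -0.6  1.8] w 0.0853
```

```bash
python3 -m jog '[[[0.025,0.11,0,0,0,0,0],[0.025,0.11,0,0,0,0,0],[0.025,0.11,0,0,0,0,0],[0.025,0.209,0,0,0,0,0],[0.025,0.209,0,0,0,0,0],[0.025,0.209,0,0,0,0,0],[0.025,0.209,0,0,0,0,0]]]'
python3 - <<'E'
from h import *
st();m=bot.camera_model('wrist'); cv2.imwrite('pics/w3.png',bot.camera('wrist')); print(np.round(m['T'],4).tolist());st()
E
```

```text
clock: 8.28
eef_pos: [0.596, 0.3671, 0.1357]
tool_rot: [0.061, 0.998, 0.001, -0.0]
ft_force: [-0.6, -0.5, -0.3]
grip_width: 0.0853
t 8.28 [0.596  0.3671 0.1357] psi 83.0 j [32. 40. 26. 76.  0. 39.] F [-0.6 -0.5 -0.3] w 0.0853
[[0.1206, 0.9536, 0.2759, 0.5264], [0.9927, -0.1161, -0.0327, 0.3753], [0.0009, 0.2778, -0.9606, 0.2698], [0.0, 0.0, 0.0, 1.0]]
t 8.33 [0.5963 0.3645 0.1357] psi 82.9 j [31. 40. 26. 76. -0. 39.] F [-0.3  0.3 -0.1] w 0.0856
```

View pics/w3.png

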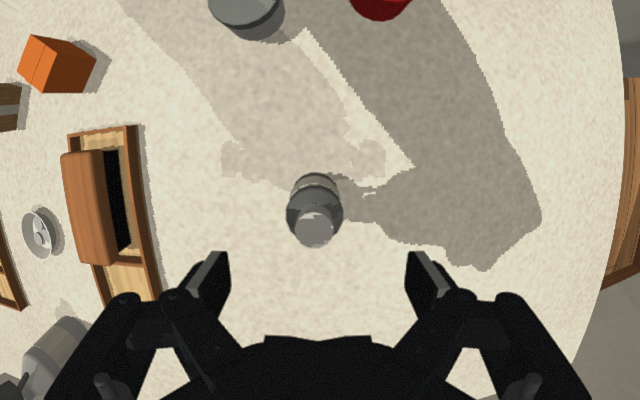

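The brush sits in the long compartment. The bottle cap is at (314,230), roughly between the jaws.

```bash
python3 - <<'E'
from h import *
m=bot.camera_model('wrist'); print(fish([(314,230)],.09,m)); st()
E
```

```text
[[0.596  0.3623 0.09  ]]
t 8.33 [0.5963 0.3645 0.1357] psi 82.9 j [31. 40. 26. 76. -0. 39.] F [-0.3  0.3 -0.1] w 0.0856
```

```bash
python3 -m jog '[[[0,0.001,-0.04,0,0,0,0],[0,0.001,-0.08,0,0,0,0],[0,0.001,-0.102,0,0,0,0],[0,0.001,-0.102,0,0,0,0],[0,0.001,-0.102,0,0,0,0],[0,0.001,-0.102,0,0,0,255],[0,0.001,-0.102,0,0,0,255],[0,0.001,-0.102,0,0,0,255],[0,0.001,-0.102,0,0,0,255],[0,0.001,-0.102,0,0,0,255]]]'
python3 -m jog '[[[0,0,0,0,0,0,255],[0,0,0,0,0,0,255],[0,0,0.02,0,0,0,255],[0,0,0.05,0,0,0,255],[0,0,0.08,0,0,0,255],[0,0,0.08,0,0,0,255],[0.03,-0.08,0.08,0,0,0,255],[0.06,-0.16,0.08,0,0,0,255],[0.06,-0.16,0.08,0,0,0,255],[0.06,-0.16,0.08,0,0,0,255]]]'
python3 -c 'from h import *;st()'
```

```text
clock: 9.17
eef_pos: [0.5987, 0.3638, 0.0375]
tool_rot: [0.064, 0.998, 0.001, 0.002]
ft_force: [-0.3, -0.1, 6.3]
grip_width: 0.0402
clock: 10.0
eef_pos: [0.6557, 0.2058, 0.1145]
tool_rot: [0.063, 0.998, -0.0, -0.0]
ft_force: [0.8, 0.7, -2.1]
grip_width: 0.0407
t 10.00 [0.6557 0.2058 0.1145] psi 82.7 j [17. 39. 22. 72. -0. 25.] F [ 0.8  0.7 -2.1] w 0.0407
```

```bash
python3 -m jog '[[[0.015,-0.063,0,0,0,0,255],[0.015,-0.063,0,0,0,0,255],[0.015,-0.063,0,0,0,0,255],[0.015,-0.063,0,0,0,0,255],[0.015,-0.063,0,0,0,0,255]]]'
python3 - <<'E'
from h import *
m=bot.camera_model('wrist'); cv2.imwrite('pics/w4.png',bot.camera('wrist')); print(np.round(m['T'],4).tolist());st()
E
```

```text
clock: 10.42
eef_pos: [0.6704, 0.1443, 0.1144]
tool_rot: [0.064, 0.998, 0.0, -0.0]
ft_force: [0.2, 0.6, -1.4]
grip_width: 0.0406
[[0.1266, 0.9531, 0.275, 0.6009], [0.992, -0.1216, -0.0352, 0.1531], [-0.0001, 0.2773, -0.9608, 0.2486], [0.0, 0.0, 0.0, 1.0]]
t 10.47 [0.6703 0.1451 0.1145] psi 82.7 j [12. 39. 21. 72.  0. 19.] F [ 0.1 -0.3 -1.9] w 0.0407
```

View pics/w4.png

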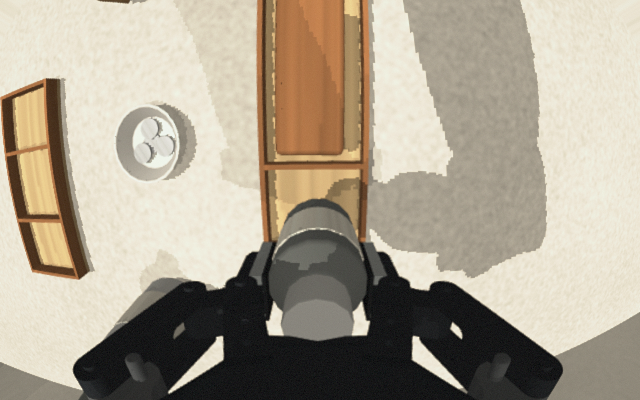

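```bash
python3 - <<'E'
from h import *
m=bot.camera_model('wrist'); a=fish([(261,164),(370,166)],.022,m);print(a); c=a.mean(0)[:2]; u=np.array([np.cos(np.radians(-7.2)),np.sin(np.radians(-7.2))]); print('short',c+.035*u)
E
```

```text
[[0.631  0.1075 0.022 ]
 [0.6427 0.1881 0.022 ]]
short [0.67157401 0.14341334]
```

```bash
python3 -m jog '[[[0,-0.001,-0.035,0,0,0,255],[0,-0.001,-0.055,0,0,0,255],[0,-0.001,-0.065,0,0,0,255],[0,-0.001,-0.071,0,0,0,255],[0,-0.001,-0.071,0,0,0,255],[0,-0.001,-0.071,0,0,0,255]]]'
python3 -m jog '[[[0,0,0,0,0,0,0],[0,0,0,0,0,0,0],[0,0,0,0,0,0,0],[0,0,0,0,0,0,0],[0,0,0,0,0,0,0],[0,0,0.03,0,0,0,0],[0,0,0.07,0,0,0,0],[0,0,0.1,0,0,0,0],[0,0,0.1,0,0,0,0]]]'
python3 -c 'from h import *;st()'
```

```text
clock: 10.97
eef_pos: [0.6712, 0.1443, 0.0446]
tool_rot: [0.063, 0.998, 0.0, 0.001]
ft_force: [0.2, 0.4, -0.6]
grip_width: 0.0405
clock: 11.72
eef_pos: [0.6751, 0.1437, 0.1528]
tool_rot: [0.064, 0.998, 0.002, 0.007]
ft_force: [2.1, -0.1, 2.1]
grip_width: 0.0856
t 11.72 [0.6751 0.1437 0.1528] psi 82.7 j [12. 38. 25. 76.  0. 19.] F [ 2.1 -0.1  2.1] w 0.0856
```

```bash
python3 -m jog '[[[-0.122,0.094,0,0,0,0,0],[-0.122,0.094,0,0,0,0,0],[-0.122,0.094,0,0,0,0,0],[-0.244,0.188,-0.01,0,0,0,0],[-0.244,0.188,-0.01,0,0,0,0],[-0.244,0.188,-0.01,0,0,0,0],[-0.244,0.188,-0.01,0,0,0,0],[-0.244,0.188,-0.01,0,0,0,0],[-0.244,0.188,-0.01,0,0,0,0],[-0.244,0.188,-0.01,0,0,0,0]]]'
python3 - <<'E'
from h import *
m=bot.camera_model('wrist'); cv2.imwrite('pics/w5.png',bot.camera('wrist')); print(np.round(m['T'],4).tolist());st()
E
```

```text
clock: 12.55
eef_pos: [0.4262, 0.3316, 0.134]
tool_rot: [0.063, 0.998, -0.0, 0.0]
ft_force: [0.4, 0.2, -0.1]
grip_width: 0.0855
[[0.1243, 0.9529, 0.2766, 0.3565], [0.9922, -0.1193, -0.035, 0.3403], [-0.0004, 0.2788, -0.9604, 0.2681], [0.0, 0.0, 0.0, 1.0]]
t 12.60 [0.4272 0.331  0.134 ] psi 82.7 j [38. 22. -4. 64. -0. 45.] F [-1.1 -0.3 -0.3] w 0.0852
```

View pics/w5.png

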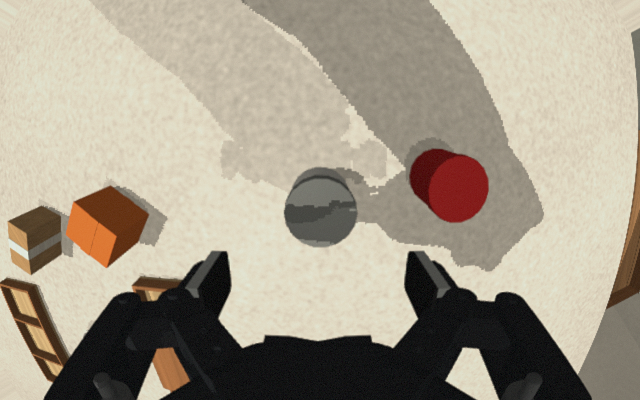

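Tub lid centre is at (320,211), with the red look-alike clear at (457,188).

```bash
python3 - <<'E'
from h import *
m=bot.camera_model('wrist'); print(fish([(320,211)],.056,m))
E
```

```text
[[0.4254 0.3331 0.056 ]]
```

```bash
python3 -m jog '[[[-0.001,0.001,-0.04,0,0,0,0],[-0.001,0.001,-0.08,0,0,0,0],[-0.001,0.001,-0.099,0,0,0,0],[-0.001,0.001,-0.099,0,0,0,0],[-0.001,0.001,-0.099,0,0,0,255],[-0.001,0.001,-0.099,0,0,0,255],[-0.001,0.001,-0.099,0,0,0,255],[-0.001,0.001,-0.099,0,0,0,255],[-0.001,0.001,-0.099,0,0,0,255],[-0.001,0.001,-0.099,0,0,0,255]]]'
python3 -m jog '[[[0,0,0.01,0,0,0,255],[0,0,0.03,0,0,0,255],[0,0,0.06,0,0,0,255],[0,0,0.09,0,0,0,255],[0.035,-0.09,0.09,0,0,0,255],[0.035,-0.09,0.09,0,0,0,255],[0.035,-0.09,0.09,0,0,0,255],[0.08,-0.22,0.09,0,0,0,255],[0.08,-0.22,0.09,0,0,0,255],[0.08,-0.22,0.09,0,0,0,255]]]'
python3 -m jog '[[[0.05,-0.14,0,0,0,0,255],[0.05,-0.14,0,0,0,0,255],[0.05,-0.14,0,0,0,0,255],[0.05,-0.14,0,0,0,0,255],[0.1,-0.275,0,0,0,1,255],[0.1,-0.275,0,0,0,1,255],[0.1,-0.275,0,0,0,1,255],[0.1,-0.275,0,0,0,1,255],[0.1,-0.275,0,0,0,1,255]]]'
python3 - <<'E'
from h import *
m=bot.camera_model('wrist'); cv2.imwrite('pics/w6.png',bot.camera('wrist')); print(np.round(m['T'],4).tolist());st()
E
```

```text
clock: 13.43
eef_pos: [0.4281, 0.3331, 0.0373]
tool_rot: [0.064, 0.998, 0.002, 0.003]
ft_force: [1.1, -0.0, 7.2]
grip_width: 0.0519
clock: 14.27
eef_pos: [0.5015, 0.1227, 0.1255]
tool_rot: [0.063, 0.998, 0.0, 0.0]
ft_force: [0.9, 0.5, -2.3]
grip_width: 0.0517
clock: 15.02
eef_pos: [0.6026, -0.1559, 0.125]
tool_rot: [0.058, 0.998, -0.001, 0.001]
ft_force: [-0.4, -0.9, -1.1]
grip_width: 0.0521
[[0.1149, 0.9538, 0.2775, 0.5327], [0.9934, -0.1099, -0.0339, -0.1477], [-0.0018, 0.2795, -0.9601, 0.2591], [0.0, 0.0, 0.0, 1.0]]
t 15.07 [ 0.6017 -0.1534  0.1249] psi 83.5 j [-14.  31.   9.  68.   0.  -8.] F [ 0.7  0.6 -1. ] w 0.0523
```

View pics/w6.png

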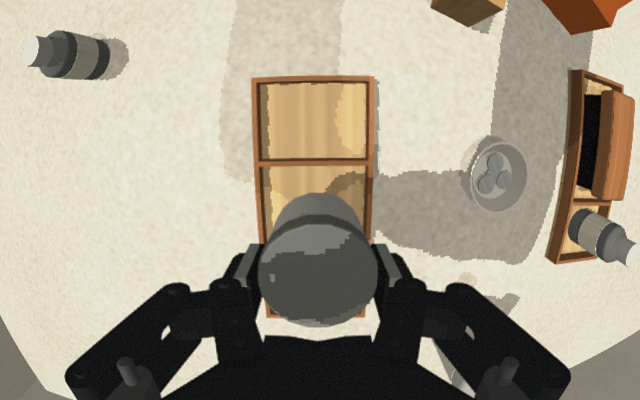

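```bash
python3 - <<'E'
from h import *
m=bot.camera_model('wrist'); n=fish([(252,78),(374,77)],.022,m); d=fish([(257,162),(374,160)],.022,m); print(n,d)
v=(d-n).mean(0)[:2]; print(np.linalg.norm(v),np.degrees(np.arctan2(v[1],v[0]))); w=(n[1]-n[0]+d[1]-d[0]); print('perp',np.degrees(np.arctan2(w[1],w[0]))-90, np.linalg.norm(w)/2)
u=np.array([np.cos(np.radians(-6)),np.sin(np.radians(-6))]); print(n.mean(0)[:2]+.107*u, d.mean(0)[:2]+.039*u)
E
```

```text
[[ 0.4967 -0.1916  0.022 ]
 [ 0.5068 -0.0995  0.022 ]] [[ 0.5623 -0.1965  0.022 ]
 [ 0.5711 -0.1056  0.022 ]]
0.06518245546157343 -4.840289075872681
perp -5.896527190344955 0.09198669740783175
[ 0.60816384 -0.15673455] [ 0.60548635 -0.15512661]
```

```bash
python3 -m jog '[[[0.004,-0.003,-0.035,0,0,0,255],[0.004,-0.003,-0.06,0,0,0,255],[0.004,-0.003,-0.075,0,0,0,255],[0.004,-0.003,-0.081,0,0,0,255],[0.004,-0.003,-0.081,0,0,0,255],[0.004,-0.003,-0.081,0,0,0,255]]]'
python3 -m jog '[[[0,0,0,0,0,0,0],[0,0,0,0,0,0,0],[0,0,0,0,0,0,0],[0,0,0,0,0,0,0],[0,0,0,0,0,0,0],[0,0,0.03,0,0,0,0],[0,0,0.07,0,0,0,0],[0,0,0.1,0,0,0,0],[0,0,0.1,0,0,0,0]]]'
python3 -c 'from h import *;st()'
```

```text
clock: 15.57
eef_pos: [0.6055, -0.1528, 0.0445]
tool_rot: [0.054, 0.999, 0.0, 0.0]
ft_force: [0.3, -0.6, -1.1]
grip_width: 0.0519
clock: 16.32
eef_pos: [0.61, -0.1554, 0.1519]
tool_rot: [0.055, 0.998, -0.001, 0.007]
ft_force: [1.1, -0.2, 1.2]
grip_width: 0.0854
t 16.32 [ 0.61   -0.1554  0.1519] psi 83.7 j [-14.  31.  12.  71.   0.  -8.] F [ 1.1 -0.2  1.2] w 0.0854
```

```bash
python3 -m jog '[[[-0.09,0.072,0,0,0,35,0],[-0.09,0.072,0,0,0,35,0],[-0.09,0.072,0,0,0,35,0],[-0.09,0.072,0,0,0,35,0],[-0.179,0.144,-0.01,0,0,70,0],[-0.179,0.144,-0.01,0,0,70,0],[-0.179,0.144,-0.01,0,0,70,0],[-0.179,0.144,-0.01,0,0,70,0],[-0.179,0.144,-0.01,0,0,70,0],[-0.179,0.144,-0.01,0,0,70,0]]]'
python3 -m jog '[[[0,0,0,0,0,0,0],[0,0,0,0,0,0,0]]]'
python3 - <<'E'
from h import *
m=bot.camera_model('wrist'); cv2.imwrite('pics/w7.png',bot.camera('wrist')); print(np.round(m['T'],4).tolist());st()
E
```

```text
clock: 17.15
eef_pos: [0.4262, -0.0097, 0.134]
tool_rot: [-0.53, 0.848, -0.0, 0.0]
ft_force: [0.2, -0.1, 0.2]
grip_width: 0.0855
clock: 17.32
eef_pos: [0.4267, -0.0102, 0.1339]
tool_rot: [-0.526, 0.85, -0.0, 0.0]
ft_force: [-0.1, -0.5, 0.2]
grip_width: 0.0854
[[-0.8955, 0.4273, 0.1242, 0.3955], [0.445, 0.8604, 0.2483, -0.0735], [-0.0008, 0.2776, -0.9607, 0.268], [0.0, 0.0, 0.0, 1.0]]
t 17.37 [ 0.4267 -0.0102  0.1338] psi 153.5 j [ -1.  10. -21.  59.   0. -65.] F [-0.2  0.2 -0.3] w 0.0857
```

View pics/w7.png

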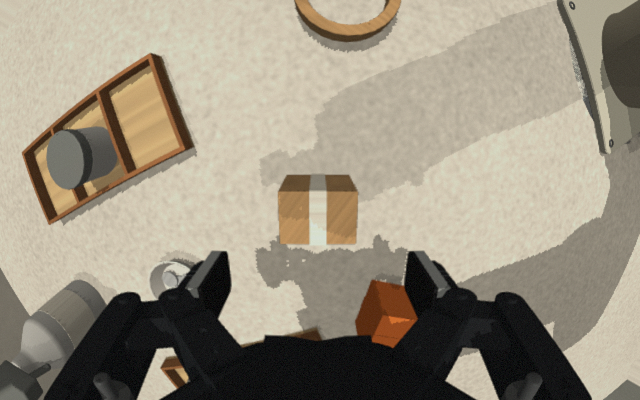

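Carton's top face is centred at (318,218) and square to the jaws. The orange one is clear of the fingers, and the tub stands in the middle compartment.

```bash
python3 -m jog '[[[0,0,-0.04,0,0,0,0],[0,0,-0.08,0,0,0,0],[0,0,-0.102,0,0,0,0],[0,0,-0.102,0,0,0,0],[0,0,-0.102,0,0,0,255],[0,0,-0.102,0,0,0,255],[0,0,-0.102,0,0,0,255],[0,0,-0.102,0,0,0,255],[0,0,-0.102,0,0,0,255],[0,0,-0.102,0,0,0,255]]]'
python3 -m jog '[[[0,0,0.01,0,0,0,255],[0,0,0.03,0,0,0,255],[0,0,0.06,0,0,0,255],[0,0,0.09,0,0,0,255],[0,0,0.09,0,0,-7,255],[0.05,-0.07,0.09,0,0,-35,255],[0.05,-0.07,0.09,0,0,-35,255],[0.05,-0.07,0.09,0,0,-35,255],[0.05,-0.07,0.09,0,0,-35,255],[0.05,-0.07,0.09,0,0,-35,255]]]'
python3 -c 'from h import *;st()'
```

```text
clock: 18.2
eef_pos: [0.4286, -0.0102, 0.0336]
tool_rot: [-0.527, 0.85, -0.001, 0.002]
ft_force: [-1.1, -1.1, 5.6]
grip_width: 0.0551
clock: 19.03
eef_pos: [0.4769, -0.0809, 0.122]
tool_rot: [-0.246, 0.969, -0.0, 0.0]
ft_force: [-0.4, 0.8, -1.4]
grip_width: 0.055
t 19.03 [ 0.4769 -0.0809  0.122 ] psi 118.5 j [-10.  17. -14.  59.   0. -38.] F [-0.4  0.8 -1.4] w 0.0550
```

```bash
python3 -m jog '[[[0.057,-0.07,0,0,0,-34.5,255],[0.057,-0.07,0,0,0,-34.5,255],[0.057,-0.07,0,0,0,-34.5,255],[0.057,-0.07,0,0,0,-34.5,255],[0.057,-0.07,0,0,0,-34.5,255],[0.057,-0.07,0,0,0,-34.5,255],[0.057,-0.07,0,0,0,-34.5,255]]]'
python3 - <<'E'
from h import *
m=bot.camera_model('wrist'); cv2.imwrite('pics/w8.png',bot.camera('wrist')); print(np.round(m['T'],4).tolist());st()
E
```

```text
clock: 19.62
eef_pos: [0.5333, -0.1498, 0.1218]
tool_rot: [0.048, 0.999, 0.0, -0.0]
ft_force: [-1.1, 0.2, -1.3]
grip_width: 0.0552
[[0.0957, 0.9563, 0.2764, 0.4635], [0.9954, -0.0918, -0.027, -0.1432], [-0.0004, 0.2777, -0.9607, 0.256], [0.0, 0.0, 0.0, 1.0]]
t 19.67 [ 0.5334 -0.1498  0.1219] psi 84.4 j [-16.  24.  -3.  63.  -0. -10.] F [-0.3 -0.4 -1.6] w 0.0548
```

View pics/w8.png

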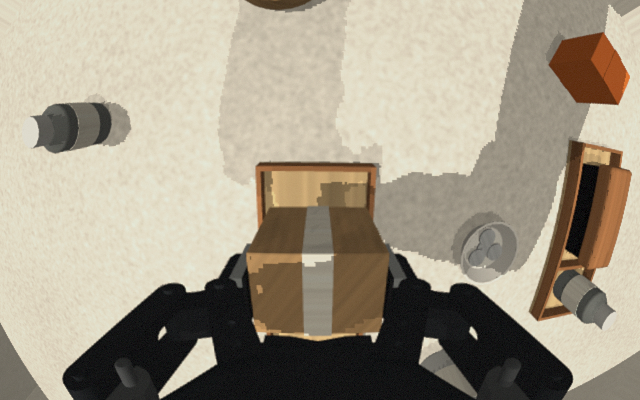

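```bash
python3 - <<'E'
from h import *
m=bot.camera_model('wrist'); n=fish([(257,163),(376,163)],.022,m); u=np.array([np.cos(np.radians(-6)),np.sin(np.radians(-6))]); print(n, n.mean(0)[:2]+.035*u)
print('carton near-bottom edge',fish([(271,207),(364,207)],.089,m),'top',fish([(249,252),(386,252)],.151,m))
E
```

```text
[[ 0.4951 -0.1931  0.022 ]
 [ 0.504  -0.1016  0.022 ]] [ 0.53435827 -0.1510085 ]
carton near-bottom edge [[ 0.512  -0.1743  0.089 ]
 [ 0.517  -0.1217  0.089 ]] top [[ 0.5109 -0.1738  0.151 ]
 [ 0.5159 -0.122   0.151 ]]
```

```bash
python3 -m jog '[[[0,-0.001,-0.035,0,0,0,255],[0,-0.001,-0.06,0,0,0,255],[0,-0.001,-0.075,0,0,0,255],[0,-0.001,-0.081,0,0,0,255],[0,-0.001,-0.081,0,0,0,255],[0,-0.001,-0.081,0,0,0,255]]]'
python3 -m jog '[[[0,0,0,0,0,0,0],[0,0,0,0,0,0,0],[0,0,0,0,0,0,0],[0,0,0,0,0,0,0],[0,0,0,0,0,0,0],[0,0,0.03,0,0,0,0],[0,0,0.07,0,0,0,0],[0,0,0.1,0,0,0,0],[0,0,0.1,0,0,0,0]]]'
python3 -c 'from h import *;st()'
```

```text
clock: 20.17
eef_pos: [0.534, -0.151, 0.0413]
tool_rot: [0.05, 0.999, -0.0, 0.0]
ft_force: [0.4, -0.1, -1.0]
grip_width: 0.0552
clock: 20.92
eef_pos: [0.538, -0.1525, 0.148]
tool_rot: [0.051, 0.999, -0.001, 0.006]
ft_force: [1.1, 0.3, 0.8]
grip_width: 0.0853
t 20.92 [ 0.538  -0.1525  0.148 ] psi 84.2 j [-16.  23.  -1.  66.  -0. -10.] F [1.1 0.3 0.8] w 0.0853
```

```bash
python3 -m jog '[[[-0.05,-0.105,0,0,0,0,0],[-0.05,-0.105,0,0,0,0,0],[-0.05,-0.105,0,0,0,0,0],[-0.099,-0.21,-0.003,0,0,0,0],[-0.099,-0.21,-0.003,0,0,0,0],[-0.099,-0.21,-0.003,0,0,0,0],[-0.099,-0.21,-0.003,0,0,0,0],[-0.099,-0.21,-0.003,0,0,0,0]]]'
python3 - <<'E'
from h import *
m=bot.camera_model('wrist'); cv2.imwrite('pics/w9.png',bot.camera('wrist')); print(np.round(m['T'],4).tolist());st()
E
```

```text
clock: 21.58
eef_pos: [0.4335, -0.3628, 0.1375]
tool_rot: [0.053, 0.999, 0.0, 0.0]
ft_force: [0.5, 0.3, -0.4]
grip_width: 0.0853
[[0.1046, 0.9553, 0.2765, 0.3637], [0.9945, -0.1004, -0.0292, -0.3556], [-0.0002, 0.278, -0.9606, 0.2716], [0.0, 0.0, 0.0, 1.0]]
t 21.63 [ 0.4341 -0.3616  0.1375] psi 84.1 j [-40.  25.   0.  66.   0. -34.] F [-0.2  0.2  0.8] w 0.0856
```

View pics/w9.png

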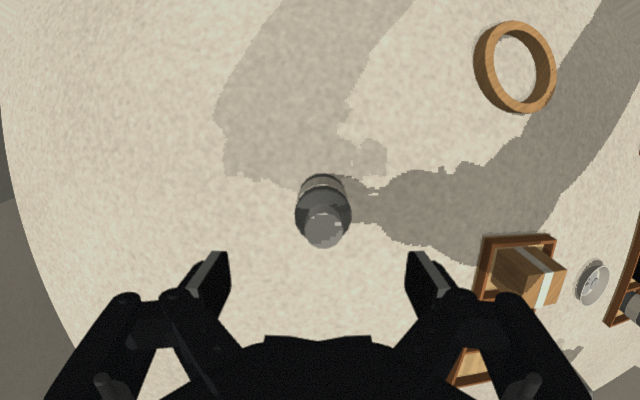

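```bash
python3 -m jog '[[[0,0.002,-0.04,0,0,0,0],[0,0.002,-0.08,0,0,0,0],[0,0.002,-0.102,0,0,0,0],[0,0.002,-0.102,0,0,0,0],[0,0.002,-0.102,0,0,0,0],[0,0.002,-0.102,0,0,0,255],[0,0.002,-0.102,0,0,0,255],[0,0.002,-0.102,0,0,0,255],[0,0.002,-0.102,0,0,0,255],[0,0.002,-0.102,0,0,0,255]]]'
python3 -m jog '[[[0,0,0,0,0,0,255],[0,0,0,0,0,0,255],[0,0,0.02,0,0,0,255],[0,0,0.05,0,0,0,255],[0,0,0.09,0,0,0,255],[0,0,0.09,0,0,0,255],[0.07,0.05,0.09,0,0,0,255],[0.07,0.05,0.09,0,0,0,255],[0.07,0.05,0.09,0,0,0,255],[0.07,0.05,0.09,0,0,0,255]]]'
python3 -m jog '[[[0.085,0.07,0,0,0,0,255],[0.085,0.07,0,0,0,0,255],[0.085,0.07,0,0,0,0,255],[0.173,0.144,0,0,0,0,255],[0.173,0.144,0,0,0,0,255],[0.173,0.144,0,0,0,0,255],[0.173,0.144,0,0,0,0,255],[0.173,0.144,0,0,0,0,255]]]'
python3 - <<'E'
from h import *
m=bot.camera_model('wrist'); cv2.imwrite('pics/w10.png',bot.camera('wrist')); print(np.round(m['T'],4).tolist());st()
E
```

```text
clock: 22.47
eef_pos: [0.4361, -0.3602, 0.038]
tool_rot: [0.051, 0.999, -0.001, 0.002]
ft_force: [-0.0, 1.1, 6.2]
grip_width: 0.0405
clock: 23.3
eef_pos: [0.5065, -0.3078, 0.126]
tool_rot: [0.049, 0.999, -0.0, 0.001]
ft_force: [-0.0, -0.3, -0.9]
grip_width: 0.0406
clock: 23.97
eef_pos: [0.6778, -0.1645, 0.1247]
tool_rot: [0.05, 0.999, -0.0, -0.001]
ft_force: [-1.0, -0.8, -2.2]
grip_width: 0.0408
[[0.0986, 0.9563, 0.2751, 0.6081], [0.9951, -0.0945, -0.0283, -0.1576], [-0.001, 0.2766, -0.961, 0.259], [0.0, 0.0, 0.0, 1.0]]
t 24.02 [ 0.6768 -0.1657  0.125 ] psi 84.2 j [-14.  40.  25.  75.  -0.  -8.] F [ 0.3 -0.3 -2.2] w 0.0405
```

View pics/w10.png

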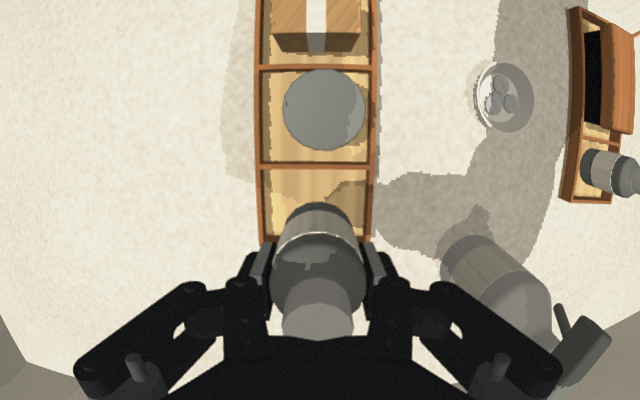

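```bash
python3 - <<'E'
from h import *
m=bot.camera_model('wrist'); n=fish([(257,166),(374,163)],.022,m); u=np.array([np.cos(np.radians(-6)),np.sin(np.radians(-6))]); print(n, n.mean(0)[:2]+.033*u)
E
```

```text
[[ 0.6409 -0.2099  0.022 ]
 [ 0.6478 -0.1185  0.022 ]] [ 0.67716922 -0.16764944]
```

```bash
python3 -m jog '[[[0,-0.001,-0.035,0,0,0,255],[0,-0.001,-0.06,0,0,0,255],[0,-0.001,-0.075,0,0,0,255],[0,-0.001,-0.081,0,0,0,255],[0,-0.001,-0.081,0,0,0,255],[0,-0.001,-0.081,0,0,0,255]]]'
python3 -m jog '[[[0,0,0,0,0,0,0],[0,0,0,0,0,0,0],[0,0,0,0,0,0,0],[0,0,0,0,0,0,0],[0,0,0,0,0,0,0],[0,0,0.03,0,0,0,0],[0,0,0.07,0,0,0,0],[0,0,0.1,0,0,0,0],[0,0,0.1,0,0,0,0]]]'
python3 -m jog '[[[-0.15,-0.15,0.05,0,0,0,0],[-0.15,-0.15,0.05,0,0,0,0],[-0.15,-0.15,0.05,0,0,0,0],[-0.3,-0.25,0.05,0,0,0,0],[-0.3,-0.25,0.05,0,0,0,0],[-0.3,-0.25,0.05,0,0,0,0],[-0.3,-0.25,0.05,0,0,0,0],[-0.3,-0.25,0.05,0,0,0,0],[-0.3,-0.25,0.05,0,0,0,0],[-0.3,-0.25,0.05,0,0,0,0]]]'
python3 - <<'E'
from h import *
st()
a=bot.camera('top')[100:300,140:500]; s=bot.camera('side')[110:350,180:460]
f=lambda i,k:np.clip(cv2.resize(i,None,fx=k,fy=k,interpolation=cv2.INTER_CUBIC)*1.5,0,255).astype(np.uint8)
cv2.imwrite('pics/e1.png',f(a,2.2)); cv2.imwrite('pics/e2.png',f(s,2.5))
E
```

```text
clock: 24.52
eef_pos: [0.6766, -0.1681, 0.0454]
tool_rot: [0.052, 0.999, -0.0, -0.0]
ft_force: [0.2, -0.4, -0.5]
grip_width: 0.0404
clock: 25.27
eef_pos: [0.6819, -0.167, 0.1539]
tool_rot: [0.051, 0.999, -0.001, 0.007]
ft_force: [0.6, -0.1, 2.2]
grip_width: 0.0853
clock: 26.1
eef_pos: [0.3741, -0.4186, 0.1954]
tool_rot: [0.053, 0.999, -0.001, -0.0]
ft_force: [0.1, 0.0, -0.1]
grip_width: 0.0854
t 26.10 [ 0.3741 -0.4186  0.1954] psi 84.0 j [-48.  22.   5.  73.  -0. -42.] F [ 0.1  0.  -0.1] w 0.0854
```

View pics/e1.png

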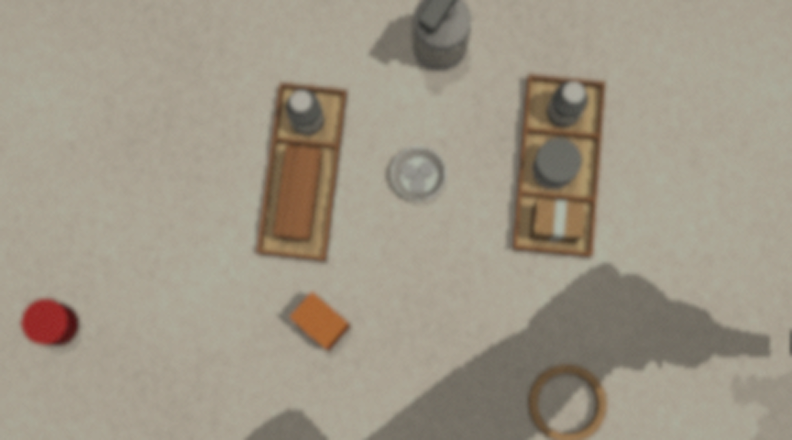

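View pics/e2.png

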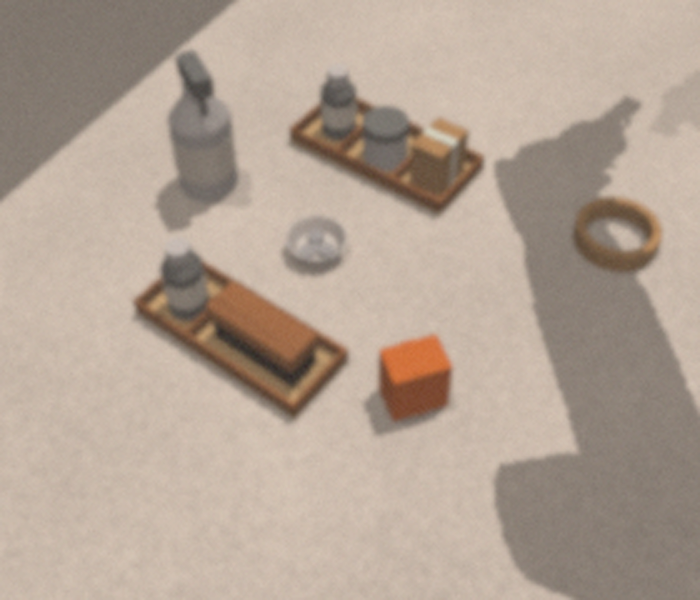

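```bash
python3 - <<'E'
from h import *
m=bot.camera_model('top'); p=np.array([(283,144),(322,147),(309,241),(273,237)])/2.2+[140,100]
w=px2w(p,.055,m)[:,:2]-[.6035,.148]; a=np.radians(-7.2); R=np.array([[np.cos(a),-np.sin(a)],[np.sin(a),np.cos(a)]]); print((w@R).round(4))
print(bot.job_done())
E
```

```text
[[ 0.0219  0.021 ]
 [ 0.0236 -0.0249]
 [-0.0885 -0.0243]
 [-0.0887  0.0178]]
the job is handed in; nothing more can be done
None
```

Both kits are made up and handed in at about 26 s of robot time, against the 131 s limit.

- **Two-compartment tray:** the brush is bristles down in the long compartment and one bottle is in the short one.
- **Three-compartment tray:** the tub is in the middle, the carton is in the near end and the other bottle is in the far end.

**Last checks:**
- **Placement:** the final top and side pictures show all five items upright in their compartments. The arm was clear, and its readout showed no outside force.
- **Bystanders:** the coin dish, spray bottle, tape, red tub and orange carton were in place and looked undisturbed.
- **Brush position:** measured from the top picture, the brush spans x from −0.089 to +0.023 m and y from about −0.025 to +0.021 m in the tray's frame. The compartment spans −0.101 to +0.033 m and ±0.037 m, so it clears the walls by about 10 mm or more all round.
- **Forces:** the highest wrist force I read was about 7 N, while gripping. I only read it at the end of each move.

**Disagreement:** the top and wrist cameras differed by up to 5 mm on tray positions, well inside the room available. No check failed.

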